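Shingle paint sample chips along a tray

TASK

Carry on the fanned row of paint samples in the dark sample tray, where the blue chip already lies at the end stop. Lay the green chip along the tray's rib so that one end rests on the blue chip and the other on the rib, overlapping blue by about a third of its length, and lay the white chip on the green one in the same way, like shingles, all three straight along the rib and centred on it. Blue stays flat at the stop.

Things in the scene. Friction and masses are not known exactly. Their poses are not given: they have to be found in the camera images.
- tray: Dark steel tray, fixed, 150 mm (x) by 240 mm (y), lips 10 mm high. Origin: centre of its underside; z up. A brown wooden rib 36 mm wide runs along its middle (x = 0, along y), its flat top 14 mm above the bench. End stop 28 mm high at the +y end, inner face at y = +115 mm; the row grows from it toward -y. The pan beside the rib, 53 mm wide each side, 4 mm above the bench, is free for fingers.
- blue_chip_center (a point): Centre of the blue paint sample chip, which already lies flat on the rib, its centre about 43 mm from the stop. All chips are alike: rigid ply plates 46 mm wide (own x), 80 mm long (own y), 8 mm thick (own z, up), about 30 g, a brass eyelet in one corner, either way round. A chip centred on the rib overhangs it 5 mm each side.
- green_chip_center (a point): Centre of the green paint sample chip, 46 x 80 x 8 mm (own x, y, z), at the start flat on the bench, its centre 4 mm above it. Grip it across the 46 mm width.
- white_chip_center (a point): Centre of the white paint sample chip, 46 x 80 x 8 mm (own x, y, z), at the start flat on the bench, its centre 4 mm above it. Grip it across the 46 mm width. A red and a light grey chip of the same size lie near and are not wanted.
There are look-alikes about, which are no part of the job. Leave any orange look-alike of the part that bears white_chip_center alone.

How it is judged:
By the outcome, as a careful person would: the job done as asked, in the order asked, and still so for the second after the job is handed in, with the robot touching nothing.
It also fails if it takes over 58 s, if anything falls off the work surface, if the arm or the gripper's body presses on something with over 40 N, if the wrist force passes 120 N, or if a joint passes its speed limit or range.

ROBOT

A 7-joint arm with a two-finger parallel gripper is mounted at the origin on a cart in front of the work surface, level with it; the furniture and walls round the work are solid. World frame = base frame: x ahead of the robot, y to its left, z up, the work surface at z = 0. Lengths are in m, angles in rad, forces in N, time in s.
With the tool pointing down it reaches from about 0.35 to 0.9 m from the base axis. Payload 8.1 kg.
Tool frame: the origin (TCP) lies at the very end of the fingers, on their centre line; the grasp point (between the pads) lies 19 mm behind it (grasp_offset is the distance from the TCP to the grasp point, in m); z points along the fingers, y is the line along which they close (so a half turn about z gives the same grasp; the last joint's range is limited). The gripper opens to 92 mm and grips with 3 to 60 N. Pads are 19 mm wide; open, the fingers measure 130 mm over their backs; the gripper's body (75 mm by 190 mm) begins 47 mm behind the grasp point.
Start: joints at [1.096, 0.434, 0.025, 1.573, -0.012, 1.134, -0.075], TCP at [0.227, -0.582, 0.227] pointing down, gripper open.
Joint ranges: [-2.62, 2.62], [-0.44, 2.09], [-1.27, 1.32], [0.08, 2.57], [-1.32, 4.46], [0.12, 2], [-2.74, 2.74]. Speed limits (rad/s): [2.22, 2.22, 3.01, 3.01, 3.14, 3.14, 3.14].

INTERFACE

Orientations are given as a rotation vector (axis times angle).
In Python, from cell import observe, get_image, camera_params, sign_off, silhouettes, grasp_offset gives the robot as it stands. The module is installed in compiled form; this text tells all that it offers.
- The arm moves only by the tool jog_arm, never from a script. Its argument "motion" is a list that holds one entry, the list of rows, each a list of 7 numbers: the shift along the tool's x, y, z in m, then the turn, a rotation vector about the tool's x, y, z in rad, then the closure, from -1 (fully open) to 1 (shut), so that 0 is half open. In form: [[[dx, dy, dz, wx, wy, wz, hand], ...]]. A call has 1 to 10 rows; each row is the pose to reach, as a shift and turn from the pose commanded when the call began, along the tool's axes at that moment; what a row does not reach only later rows make up. A row lasts 1/12 s, in which the tool goes at most 41.7 mm and 7.16 degrees, less where a joint would pass 70% of its speed; a pose out of reach is approached as far as the arm can. A call with a gripper value outside its range is refused whole. The fingers move at their own pace and stop on an object; "force" is the grip in N (left out, the last holds). Time passes only in rows, so rows that repeat a pose let the fingers close. It gives the time, the measured TCP pose, the force, the opening and the grip force at its end, in the units of the state.
- observe(): the state, without advancing time (a new reading comes with each control period).
- get_image(name): name is "side" or "top" or "wrist"; returns the picture (384x512x3 uint8, red, green, blue); there is no depth.
- camera_params(name): a dict with "vertical_fov" (degrees; the focal length in pixels is half the picture's height over the tangent of half this angle, whatever the lens; pixels are square), "cx", "cy" (the principal point, pixels), "T" (4x4, takes a point from camera to world coordinates). Camera axes: x right, y down, z forward; pixel columns grow to the right and rows downward; lengths in m; the calibration is good to about 2 mm. A picture is of the moment at which its call begins: read the wrist's pose just before it. camera_params takes no time and is no camera call; for the wrist camera it gives the pose at the moment of the call.
- sign_off(): hands the job in; it is judged then, once.
Trained networks look in the newest picture that a camera, given by its name, has taken for a name from the list of things; names that differ only in an ending like _2 or _b are one class to them, and where a whole thing is asked for, a point or a joint stands for the part that bears it (a point fixed in the world has none). Each returns a list of dicts, best first, with "p" (0 to 1); they miss things now and then, are a little off and sometimes report something else, mostly with a low value. They report only what shows in the picture. A call takes as long as a camera call. They do not tell look-alikes from the thing itself.
- silhouettes(query, camera): "mask" (384x512 bool, what is visible of it) and "pixel" ([column, row] in pixels, amid what is visible of it).
The state is a dict: "clock": time; "joints": joint angles; "dq": joint speeds; "joint_efforts": joint torques, N m; "position": TCP position; "ee_rot": TCP orientation; "force": force on the tool from outside, world axes, zero at the start; "ft_torque": the same for the moment, N m; "width": opening from 0.0 (shut) to 1.0 (fully open); "gripper_force": force on a finger pad.
Only numpy, scipy, OpenCV 4.12 (cv2) and the standard library are available. Lean on these libraries where they do the work, as an engineer would, in place of code of your own. Each camera call takes 0.05 s, during which the arm holds its last target. There are 200 camera calls.

## Working session

There is one attempt and no reset: what is moved stays moved. The work goes in short steps, Python scripts to look and compute and a tool call to move; the robot and the scene stay as the last step left them, time stands still between calls to the robot, and variables do not carry over. Pictures are saved under pics/ and viewed, at most 13 in all, crops included, and the job is handed in when it is done.

Besides the shell and the picture viewer there is one more tool, called after "Emit:" as name(argument=value, ...) on one line, values as JSON. jog_arm: Moves the arm, as the interface text tells. Its arguments: {"type":"object","properties":{"motion":{"type":"array"},"force":{"type":"number"}},"required":["motion"]}

```bash
mkdir -p pics
cat > h.py <<'E'
import numpy as np, cv2
from cell import *
def ray(cam,px,z,cp=None):
    c=cp or camera_params(cam); f=192/np.tan(np.radians(c["vertical_fov"]/2)); T=np.array(c["T"])
    d=T[:3,:3]@np.array([(px[0]-c["cx"])/f,(px[1]-c["cy"])/f,1]); o=T[:3,3]
    return o+d*(z-o[2])/d[2]
def save(n,im): cv2.imwrite("pics/"+n,cv2.cvtColor(im,cv2.COLOR_RGB2BGR))
E
python3 - <<'E'
from h import *
s=observe();print(s['clock'],s['position'],s['ee_rot'],s['width'],grasp_offset)
t=get_image("top");sd=get_image("side")
save("a.png",np.hstack([cv2.resize(t,(800,600))]));save("b.png",sd)
for cam in("top","side"):
  c=camera_params(cam);print(cam,c["vertical_fov"],np.round(c["T"],3).tolist())
  for q in("tray","blue_chip_center","green_chip_center","white_chip_center"):
    for r in silhouettes(q,cam): print(cam,q,round(r["p"],2),r["pixel"],np.round(ray(cam,r["pixel"],.008),3),r["mask"].sum())
E
```

```text
0.0 [ 0.22682472 -0.58182127  0.22594375] [-3.08594998e+00 -5.80332527e-01  6.91891450e-04] 0.9996844500944972 0.0188
top 50.128025762991086 [[-0.053, -0.976, 0.21, 0.221], [-0.999, 0.052, -0.013, -0.011], [0.001, -0.21, -0.978, 1.138], [0.0, 0.0, 0.0, 1.0]]
top tray 0.93 [208.1, 186.2] [0.519 0.093 0.008] 3899
top blue_chip_center 0.92 [173.5, 184.7] [0.529 0.191 0.008] 475
top green_chip_center 0.91 [345.7, 162.7] [ 0.568 -0.304  0.008] 444
top white_chip_center 0.78 [335.0, 254.4] [ 0.308 -0.248  0.008] 526
top white_chip_center 0.73 [357.0, 210.9] [ 0.426 -0.321  0.008] 494
side 43.58041738266678 [[-0.995, -0.066, 0.078, 0.356], [-0.102, 0.619, -0.779, 0.964], [0.004, -0.783, -0.623, 0.846], [0.0, 0.0, 0.0, 1.0]]
side tray 0.71 [233.0, 237.6] [0.514 0.114 0.008] 3745
side blue_chip_center 0.78 [225.9, 254.0] [0.523 0.171 0.008] 470
side green_chip_center 0.78 [234.3, 144.4] [ 0.574 -0.305  0.008] 223
side white_chip_center 0.66 [316.1, 157.6] [ 0.314 -0.259  0.008] 270
side white_chip_center 0.55 [282.2, 146.7] [ 0.421 -0.308  0.008] 241
```

View pics/a.png

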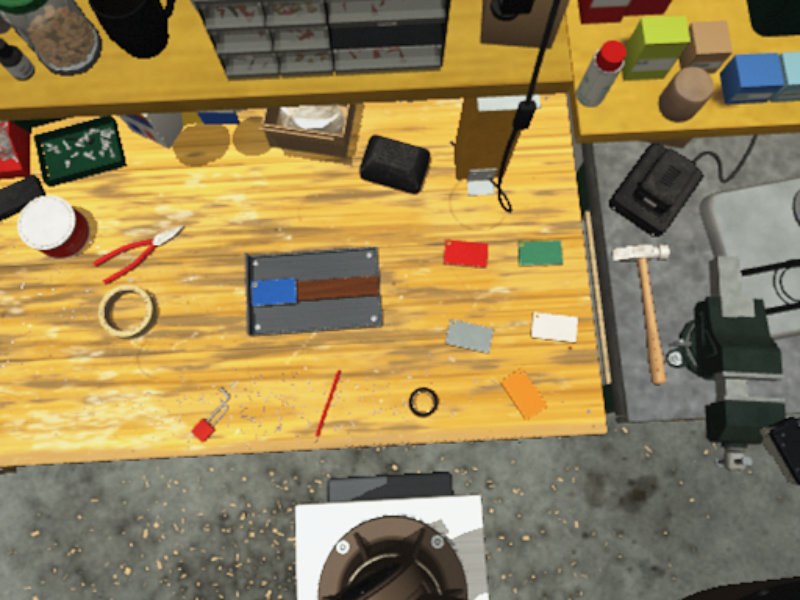

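View pics/b.png

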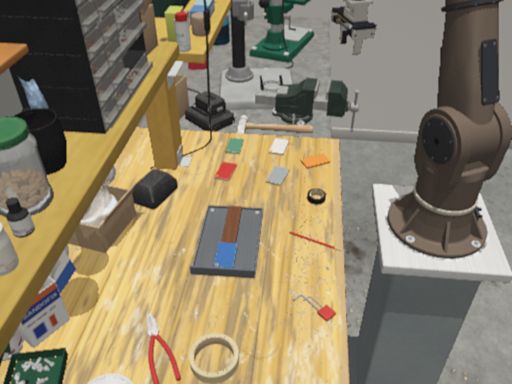

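The top picture (800 px scale) shows these chips: white (554,327), light grey (470,335), orange (523,394), green (540,253) and red (466,253). Blue is at (274,291) on the rib, with the stop on the left (+y). By colour, I choose white at (554,327) and green at (540,253). A cord hangs near (505,205), so I'll check that too.

Run:
```python
from h import *
t=get_image("top");sd=get_image("side")
a=cv2.resize(t[110:290,270:400],(400,554),interpolation=cv2.INTER_CUBIC);b=cv2.resize(sd[80:200,140:227],(400,554),interpolation=cv2.INTER_CUBIC)
save("c.png",np.hstack([a,b]))
c=camera_params("top")
for q in("tray","blue_chip_center","green_chip_center","white_chip_center"):
  for r in silhouettes(q,"top"):
    m=r["mask"].astype(np.uint8); k=max(cv2.findContours(m,0,1)[0],key=cv2.contourArea)[:,0]
    w=np.array([ray("top",p,.008 if q!="blue_chip_center" else .022,c)[:2]*1000 for p in k],np.float32)
    print(q,round(r["p"],2),cv2.minAreaRect(w),t[int(r["pixel"][1]),int(r["pixel"][0])])
hsv=cv2.cvtColor(t,cv2.COLOR_RGB2HSV)
```

```text
tray 0.86 ((521.68212890625, 115.47225952148438), (156.48995971679688, 244.19625854492188), 0.8664980530738831) [100  57  34]
blue_chip_center 0.57 ((518.3851318359375, 184.94847106933594), (47.530296325683594, 82.96290588378906), 2.152306079864502) [ 46  99 178]
white_chip_center 0.93 ((314.50115966796875, -250.1483154296875), (82.67215728759766, 48.78739547729492), 29.205896377563477) [242 155  51]
white_chip_center 0.83 ((432.4732971191406, -314.8890686035156), (81.72492218017578, 51.82286071777344), 83.09307098388672) [243 239 229]
```

View pics/c.png

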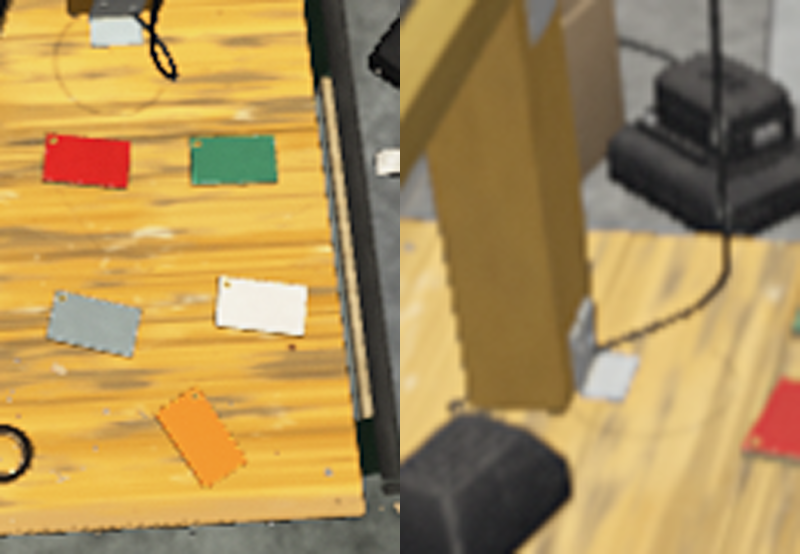

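White (crop 262,305) and green (crop 233,160) are confirmed; each has an eyelet in its upper-left corner. On the right, the cord bends near crop (725,260), beside the pillar. I'll triangulate it.

Run:
```python
from h import *
def tri(a,b):
    L=[]
    for cam,p in(("top",a),("side",b)):
        o=np.array(camera_params(cam)["T"])[:3,3];d=ray(cam,p,0)-o;L.append((o,d/np.linalg.norm(d)))
    (o1,d1),(o2,d2)=L
    s=np.linalg.lstsq(np.c_[d1,-d2],o2-o1,rcond=None)[0];return o1+s[0]*d1,o2+s[1]*d2
print(tri((326,134),(210.7,136)),tri((320,118),(205,142)),tri((355,0),(207.5,20)),tri((337,72),(208,90)))
t=get_image("top");h=cv2.cvtColor(t,cv2.COLOR_RGB2HSV)
m=cv2.inRange(h[140:180,320:370],(60,80,40),(85,255,200));k=max(cv2.findContours(m,0,1)[0],key=cv2.contourArea)[:,0]+[320,140]
print(cv2.minAreaRect(np.array([ray("top",p,.008)[:2]*1000 for p in k],np.float32)))
R=cv2.Rodrigues(np.array(observe()['ee_rot']))[0];print(R.round(3))
c=camera_params("wrist");print(c["vertical_fov"],(np.linalg.inv(np.block([[R,np.array(observe()['position'])[:,None]],[np.zeros((1,3)),1]]))@np.array(c["T"])).round(3))
```

```text
(array([ 0.63271043, -0.24094068,  0.07504765]), array([ 0.63319717, -0.24095073,  0.0752382 ])) (array([ 0.68024013, -0.22850185,  0.07564428]), array([ 0.64875366, -0.22708569,  0.06175319])) (array([ 0.71044094, -0.22064754,  0.50933836]), array([ 0.61337752, -0.21456931,  0.43179253])) (array([ 0.70515155, -0.23685656,  0.27547334]), array([ 0.62899507, -0.23155087,  0.23136555]))
((572.0791625976562, -302.7835693359375), (77.838134765625, 42.27573013305664), 89.36764526367188)
[[ 0.932  0.363  0.   ]
 [ 0.363 -0.932 -0.   ]
 [ 0.     0.    -1.   ]]
58.31611746652454 [[-0.    -0.968 -0.252  0.066]
 [ 1.     0.    -0.     0.   ]
 [ 0.    -0.252  0.968 -0.158]
 [ 0.     0.     0.     1.   ]]
```

The cord hangs at about (0.633, -0.241) and reaches down to z≈0.07, so I'll keep it clear. Next I go above green and white for a close look, with tool x along +y.

Emit:
jog_arm(motion=[[[0.327, -0.143, -0.024, 0, 0, -1.2, -1], [0.327, -0.143, -0.024, 0, 0, -1.2, -1], [0.327, -0.143, -0.024, 0, 0, -1.2, -1], [0.327, -0.143, -0.024, 0, 0, -1.2, -1], [0.327, -0.143, -0.024, 0, 0, -1.2, -1], [0.327, -0.143, -0.024, 0, 0, -1.2, -1], [0.327, -0.143, -0.024, 0, 0, -1.2, -1], [0.327, -0.143, -0.024, 0, 0, -1.2, -1], [0.327, -0.143, -0.024, 0, 0, -1.2, -1], [0.327, -0.143, -0.024, 0, 0, -1.2, -1]]])

```text
clock: 1.68
position: [0.4849, -0.3239, 0.2515]
ee_rot: [2.202, 2.24, 0.007]
force: [0.3, 0.4, 0.5]
width: 0.998
gripper_force: 0.0
```

Emit:
jog_arm(motion=[[[0, 0, 0, 0, 0, 0, -1], [0, 0, 0, 0, 0, 0, -1], [0, 0, 0, 0, 0, 0, -1]]])

```text
clock: 1.93
position: [0.4788, -0.3315, 0.2506]
ee_rot: [-2.226, -2.217, 0.001]
force: [-0.2, -0.2, 0.5]
width: 1.001
gripper_force: 0.0
```

```bash
cat >> h.py <<'E'
from scipy.spatial.transform import Rotation as Ro
def goto(p,yaw=90,pitch=0):
    "tool-frame delta to world TCP p, tool x at yaw deg, tilted so tool-x side goes up by pitch deg"
    s=observe();R=Ro.from_rotvec(s['ee_rot']);c=np.radians(yaw)
    T=Ro.from_matrix(np.c_[[np.cos(c),np.sin(c),0],[np.sin(c),-np.cos(c),0],[0,0,-1]])*Ro.from_euler('y',np.radians(pitch))
    return np.round(np.r_[R.inv().apply(np.array(p)-s['position']),(R.inv()*T).as_rotvec()],4).tolist()
def rects(im,lo,hi,z,cp,n=1,amin=400):
    m=cv2.inRange(cv2.cvtColor(im,cv2.COLOR_RGB2HSV),lo,hi);out=[]
    for k in sorted(cv2.findContours(m,cv2.RETR_EXTERNAL,cv2.CHAIN_APPROX_NONE)[0],key=cv2.contourArea)[::-1][:n]:
        if cv2.contourArea(k)<amin: continue
        w=np.array([ray(0,p,z,cp)[:2]*1000 for p in k[:,0]],np.float32);out.append((np.round(k[:,0].mean(0)),[np.round(v,1) for v in cv2.minAreaRect(w)]))
    return out
E
python3 - <<'E'
from h import *
s=observe();print(s['clock'],s['position'],s['joints'].round(2) if hasattr(s['joints'],'round') else s['joints'])
cp=camera_params("wrist");im=get_image("wrist");save("d.png",im)
print("g",rects(im,(60,80,40),(90,255,220),.008,cp,3));print("w",rects(im,(0,0,200),(180,45,255),.008,cp,4))
E
```

```text
1.9333 [ 0.47877954 -0.33153928  0.25058979] [ 0.76  0.37 -0.34  1.62  0.13  1.17  0.39]
g [(array([336., 138.]), [array([ 571.7, -304. ]), array([77.3, 44. ]), np.float64(88.1)])]
w [(array([215., 148.]), [array([ 431.5, -315. ]), array([77.9, 43.9]), np.float64(80.2)])]
```

View pics/d.png

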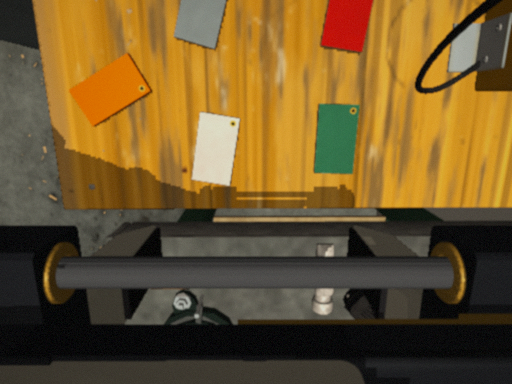

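The wrist view shows green at (336,138), white at (215,148) and orange at (110,90), with the cord loop at (430,85). The measured sizes and positions agree with the top view. I'll grip green slightly toward -y of its centre, away from the cord.

Emit:
jog_arm(motion=[[[0.0235, 0.0925, 0.1, 0, 0, 0.035, -0.4], [0.0235, 0.0925, 0.1, 0, 0, 0.035, -0.4], [0.0235, 0.0925, 0.1, 0, 0, 0.035, -0.4], [0.0235, 0.0925, 0.2, 0, 0, 0.035, -0.4], [0.0235, 0.0925, 0.2, 0, 0, 0.035, -0.4], [0.0235, 0.0925, 0.2, 0, 0, 0.035, -0.4], [0.0235, 0.0925, 0.2, 0, 0, 0.035, -0.4], [0.0235, 0.0925, 0.2, 0, 0, 0.035, -0.4], [0.0235, 0.0925, 0.2, 0, 0, 0.035, -0.4]]])

```text
clock: 2.73
position: [0.5729, -0.3079, 0.0527]
ee_rot: [2.259, 2.18, 0.001]
force: [0.4, -0.4, 0.6]
width: 0.699
gripper_force: 0.0
```

Run:
```python
from h import *
s=observe();print(s['clock'],s['position'],s['width'],s['force'],goto((.571,-.308,.002),88))
cp=camera_params("wrist");im=get_image("wrist");save("e.png",im)
print("g",rects(im,(60,80,40),(90,255,220),.008,cp,3))
```

```text
2.7333 [ 0.57293991 -0.30793575  0.05269186] 0.6989642389654482 [ 0.42921333 -0.38183679  0.58605723] [-0.0001, -0.002, 0.0507, 0.002, 0.0012, -0.001]
g [(array([254., 200.]), [array([ 572.1, -299.8]), array([70.2, 44.6]), np.float64(87.9)])]
```

View pics/e.png

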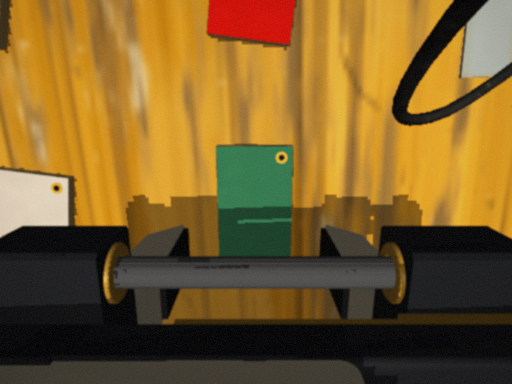

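Green sits centred between the fingers (254,200), and the cord is well off at (400,110). I'll descend and grip.

Emit:
jog_arm(motion=[[[0, -0.001, 0.035, 0, 0, 0, -0.4], [0, -0.001, 0.048, 0, 0, 0, -0.4], [0, -0.001, 0.0505, 0, 0, 0, -0.4], [0, -0.001, 0.0505, 0, 0, 0, -0.4], [0, -0.001, 0.0505, 0, 0, 0, 0.5], [0, -0.001, 0.0505, 0, 0, 0, 0.5], [0, -0.001, 0.0505, 0, 0, 0, 0.5], [0, -0.001, 0.0505, 0, 0, 0, 0.5], [0, -0.001, 0.0505, 0, 0, 0, 0.5]]], force=20)

```text
clock: 3.53
position: [0.5717, -0.307, 0.0011]
ee_rot: [2.258, 2.182, 0.001]
force: [-1.7, 0.8, 6.6]
width: 0.498
gripper_force: 20.0
```

Emit:
jog_arm(motion=[[[0, 0, -0.03, 0, 0, 0, 0.5], [0, 0, -0.07, 0, 0, 0, 0.5], [0, -0.03, -0.1, 0, 0, 0, 0.5], [0, -0.06, -0.13, 0, 0, 0, 0.5], [0, -0.08, -0.16, 0, 0, 0, 0.5], [0.03, -0.08, -0.19, 0, 0, 0, 0.5], [0.07, -0.08, -0.21, 0, 0, 0, 0.5], [0.11, -0.075, -0.22, 0, 0, 0, 0.5], [0.15, -0.07, -0.23, 0, 0, 0, 0.5], [0.19, -0.065, -0.24, 0, 0, 0, 0.5]]])

```text
clock: 4.37
position: [0.512, -0.1161, 0.2406]
ee_rot: [2.259, 2.182, 0.0]
force: [2.3, 0.2, -0.5]
width: 0.496
gripper_force: 20.0
```

Emit:
jog_arm(motion=[[[0.04, 0, 0, 0, 0, -0.01, 0.5], [0.08, 0, 0, 0, 0, -0.02, 0.5], [0.12, 0, 0, 0, 0, -0.03, 0.5], [0.15, 0, 0, 0, 0, -0.03, 0.5], [0.16, 0, 0, 0, 0, -0.03, 0.5], [0.16, 0, 0, 0, 0, -0.03, 0.5], [0.16, 0, 0, 0, 0, -0.03, 0.5], [0.16, 0, 0, 0, 0, -0.03, 0.5]]])

```text
clock: 5.03
position: [0.5177, 0.0404, 0.2392]
ee_rot: [2.228, 2.214, -0.002]
force: [-0.5, 0.4, -0.1]
width: 0.498
gripper_force: 20.0
```

Run:
```python
from h import *
s=observe();print(s['clock'],s['position'],s['width'],np.round(s['force'],1))
cp=camera_params("wrist");im=get_image("wrist");save("f.png",im)
print("b",rects(im,(100,100,60),(120,255,255),.022,cp,2));print("rib",rects(im,(0,80,30),(12,255,150),.014,cp,4))
```

```text
5.0333 [0.51770933 0.04037192 0.23922762] 0.4983796261560776 [-0.5  0.4 -0.1]
b [(array([257.,  32.]), [array([520.4, 176.3]), array([46.1, 61.7]), np.float64(1.5)])]
rib [(array([260., 112.]), [array([523.1,  96.8]), array([36. , 96.9]), np.float64(1.3)])]
```

View pics/f.png

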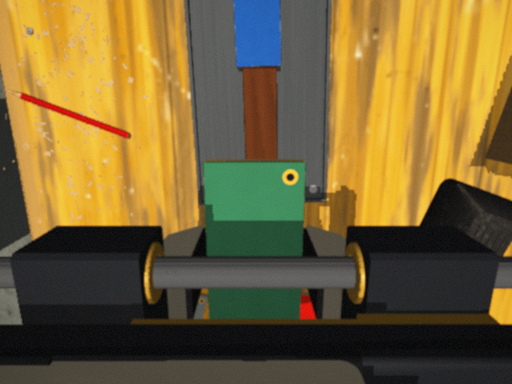

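Blue is at (257,32) and the rib at (260,112), angled 91.3°; the green chip is held level. Blue's near edge is at y≈0.1454 and agrees with the top view. Now I'll work out where green goes.

```bash
cat >> h.py <<'E'
def place(C,off,yaw=91.3,pitch=8.6):
    c=np.radians(yaw);R=Ro.from_matrix(np.c_[[np.cos(c),np.sin(c),0],[np.sin(c),-np.cos(c),0],[0,0,-1]])*Ro.from_euler('y',np.radians(pitch))
    return np.array(C)-R.apply(off)
E
python3 - <<'E'
from h import *
s=observe();cp=camera_params("wrist");im=get_image("wrist")
g=rects(im,(60,80,40),(90,255,220),s['position'][2]+.007,cp,1);print(s['position'],g)
r=g[0][1];print("center rel tcp", r[0]-np.array(s['position'])[:2]*1000)
P=place((.5223,.1316,.0249),(.003,0,-.0029));print(P,goto(P+[0,0,.04],91.3,8.6),goto(P,91.3,8.6))
E
```

```text
[0.51774979 0.04015432 0.23926928] [(array([254., 208.]), [array([516.6,  59.8]), array([45.2, 45.9]), np.float64(89.6)])]
center rel tcp [-1.1497878  19.64567622]
[0.52235746 0.12906804 0.021584  ] [0.089, 0.004, 0.1776, 0.0019, 0.1509, -0.0296] [0.0891, 0.004, 0.2176, 0.0019, 0.1509, -0.0296]
```

Emit:
jog_arm(motion=[[[0.03, 0.001, 0.02, 0, 0.05, -0.01, 0.5], [0.06, 0.003, 0.05, 0, 0.1, -0.02, 0.5], [0.089, 0.004, 0.08, 0, 0.151, -0.03, 0.5], [0.089, 0.004, 0.12, 0, 0.151, -0.03, 0.5], [0.089, 0.004, 0.155, 0, 0.151, -0.03, 0.5], [0.089, 0.004, 0.178, 0, 0.151, -0.03, 0.5], [0.089, 0.004, 0.178, 0, 0.151, -0.03, 0.5], [0.089, 0.004, 0.178, 0, 0.151, -0.03, 0.5]]])

```text
clock: 5.8
position: [0.5216, 0.13, 0.0609]
ee_rot: [-2.116, -2.168, -0.159]
force: [0.2, -0.1, 1.2]
width: 0.496
gripper_force: 20.0
```

Run:
```python
from h import *
s=observe();cp=camera_params("wrist");im=get_image("wrist");save("g.png",im)
print(s['position'],s['width'])
g=rects(im,(60,80,40),(90,255,220),s['position'][2]+.008,cp,1);print("g",g)
print("b",rects(im,(100,100,60),(120,255,255),.022,cp,1))
P=place((.5223,.1316,.0249),(.003,0,-.0029));print(P,goto(P,91.3,8.6))
```

```text
[0.52164129 0.13003284 0.06085335] 0.496387890131115
g [(array([254., 209.]), [array([519.8, 148.7]), array([47. , 44.2]), np.float64(1.4)])]
b [(array([256., 112.]), [array([519.9, 199.1]), array([46. , 52.9]), np.float64(1.4)])]
[0.52235746 0.12906804 0.021584  ] [-0.0077, -0.0006, 0.04, 0.0024, -0.0009, 0.0022]
```

View pics/g.png

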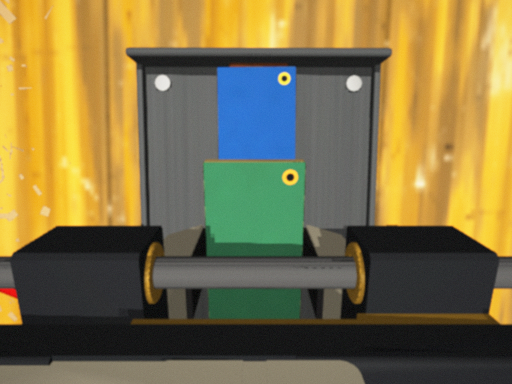

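Emit:
jog_arm(motion=[[[-0.006, 0.0005, 0.028, 0, 0, 0, 0.5], [-0.006, 0.0005, 0.028, 0, 0, 0, 0.5], [-0.006, 0.0005, 0.028, 0, 0, 0, 0.5], [-0.006, 0.0005, 0.028, 0, 0, 0, 0.5]]])

```text
clock: 6.18
position: [0.5236, 0.1296, 0.0347]
ee_rot: [-2.116, -2.171, -0.165]
force: [-0.8, 1.0, -0.4]
width: 0.498
gripper_force: 20.0
```

Run:
```python
from h import *
P=place((.5223,.1316,.0249),(.003,0,-.0029))
for i in range(2):
  s=observe();cp=camera_params("wrist");im=get_image("wrist")
  print(s['position'],s['width'],goto(P,91.3,8.6))
  print("g",rects(im,(60,80,40),(90,255,220),s['position'][2]+.008,cp,1),"b",rects(im,(100,100,60),(120,255,255),.022,cp,1))
```

```text
[0.52364426 0.12964267 0.0346861 ] 0.4981991602940789 [-0.0026, -0.0015, 0.0129, 0.0041, -0.0012, 0.0036]
g [(array([254., 208.]), [array([521.8, 148. ]), array([46.9, 43.8]), np.float64(1.5)])] b [(array([252., 105.]), [array([519.7, 198.9]), array([45.9, 53.5]), np.float64(1.5)])]
[0.52373825 0.1297325  0.03471152] 0.4998678847642666 [-0.0026, -0.0014, 0.0128, 0.0042, -0.0012, 0.0036]
g [(array([254., 209.]), [array([521.9, 148.1]), array([47. , 43.8]), np.float64(1.4)])] b [(array([252., 105.]), [array([519.6, 198.8]), array([45.7, 53. ]), np.float64(1.5)])]
```

Green lines up with blue and the rib to within 1 mm. I'll lower it and release.

Emit:
jog_arm(motion=[[[-0.0015, -0.0005, 0.006, 0, 0, 0, 0.5], [-0.0025, -0.0005, 0.011, 0, 0, 0, 0.5], [-0.0026, -0.0005, 0.013, 0, 0, 0, 0.5], [-0.0026, -0.0005, 0.0135, 0, 0, 0, 0.5], [-0.0026, -0.0005, 0.0135, 0, 0, 0, 0.5]]])

```text
clock: 6.7
position: [0.5224, 0.1286, 0.0198]
ee_rot: [-2.116, -2.171, -0.162]
force: [-3.4, -3.8, 14.4]
width: 0.499
gripper_force: 20.0
```

Emit:
jog_arm(motion=[[[0, 0, -0.0013, 0, 0, 0, 0.5], [0, 0, -0.0013, 0, 0, 0, 0.5], [0, 0, -0.0013, 0, 0, 0, -0.2], [0, 0, -0.0013, 0, 0, 0, -0.5], [0, 0, -0.0013, 0, 0, 0, -0.5], [0, 0, -0.0013, 0, 0, 0, -0.5]]])

```text
clock: 7.2
position: [0.5221, 0.1287, 0.0202]
ee_rot: [-2.115, -2.171, -0.162]
force: [-1.0, 0.2, 0.7]
width: 0.721
gripper_force: 0.0
```

Emit:
jog_arm(motion=[[[0, 0, -0.02, 0, 0, 0, -0.5], [0, 0, -0.05, 0, 0, 0, -0.5], [-0.03, 0, -0.09, 0, 0, 0, -0.5], [-0.06, 0, -0.13, 0, 0, 0, -0.5], [-0.09, 0, -0.16, 0, 0, 0, -0.5], [-0.1, 0, -0.18, 0, 0, 0, -0.5], [-0.1, 0, -0.18, 0, 0, 0, -0.5], [-0.1, 0, -0.18, 0, 0, 0, -0.5]]])

```text
clock: 7.87
position: [0.5263, 0.001, 0.1846]
ee_rot: [-2.121, -2.169, -0.165]
force: [-0.4, 0.4, -1.1]
width: 0.751
gripper_force: 0.0
```

Run:
```python
from h import *
s=observe();cp=camera_params("wrist");im=get_image("wrist");save("i.png",im)
print(s['clock'],s['position'],s['joints'])
print("g",rects(im,(60,80,40),(90,255,220),.028,cp,1),"b",rects(im,(100,100,60),(120,255,255),.022,cp,1),"rib",rects(im,(0,80,30),(12,255,150),.014,cp,3))
print(goto((.43,-.32,.12),80,0))
```

```text
7.8667 [0.52627692 0.00098568 0.18456916] [ 0.43359695  0.38741207 -0.56765687  1.8327633   0.06751373  0.96156741
 -0.1139989 ]
g [(array([251.,  59.]), [array([520.6, 130.8]), array([46. , 81.5]), np.float64(1.4)])] b [(array([252.,   6.]), [array([520. , 180.4]), array([45.6, 11.3]), np.float64(1.4)])] rib [(array([253., 156.]), [array([524.1,  44.2]), array([35.6, 94.1]), np.float64(0.9)])]
[-0.326, -0.1032, 0.0142, -0.0121, -0.1507, 0.1988]
```

View pics/i.png

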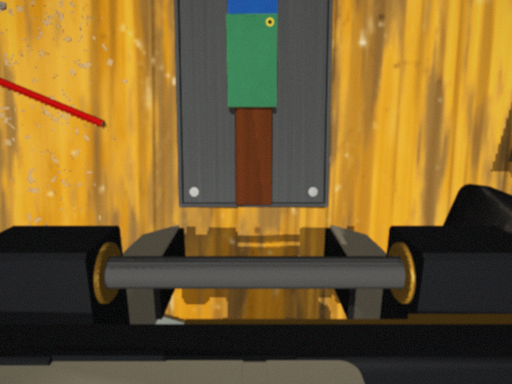

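Green now lies like a shingle on blue, straight along the rib; its low edge is at row 107 and it sits about 1.5 mm toward -x. Next I go to white.

Emit:
jog_arm(motion=[[[-0.04, -0.013, 0.002, 0, -0.02, 0.03, -0.4], [-0.08, -0.026, 0.003, 0, -0.04, 0.05, -0.4], [-0.12, -0.039, 0.005, 0, -0.06, 0.08, -0.4], [-0.16, -0.052, 0.007, 0, -0.08, 0.1, -0.4], [-0.2, -0.064, 0.009, 0, -0.1, 0.13, -0.4], [-0.24, -0.077, 0.01, 0, -0.12, 0.15, -0.4], [-0.28, -0.09, 0.012, 0, -0.14, 0.18, -0.4], [-0.31, -0.1, 0.014, -0.012, -0.151, 0.199, -0.4], [-0.326, -0.103, 0.014, -0.012, -0.151, 0.199, -0.4], [-0.326, -0.103, 0.014, -0.012, -0.151, 0.199, -0.4]]])

```text
clock: 8.75
position: [0.4283, -0.3221, 0.1178]
ee_rot: [-2.406, -2.015, 0.005]
force: [0.4, -0.8, 0.1]
width: 0.702
gripper_force: 0.0
```

Emit:
jog_arm(motion=[[[0, 0, 0.03, 0, 0, 0, -0.4], [0, 0, 0.055, 0, 0, 0, -0.4], [0, 0, 0.055, 0, 0, 0, -0.4], [0, 0, 0.055, 0, 0, 0, -0.4], [0, 0, 0.055, 0, 0, 0, -0.4]]])

```text
clock: 9.17
position: [0.4314, -0.3186, 0.0657]
ee_rot: [-2.402, -2.023, 0.0]
force: [0.0, 0.3, 0.6]
width: 0.699
gripper_force: 0.0
```

Run:
```python
from h import *
s=observe();cp=camera_params("wrist");im=get_image("wrist");save("j.png",im)
print(s['clock'],s['position'],s['width'])
print("w",rects(im,(0,0,120),(180,45,255),.008,cp,3))
print(goto((.433,-.319,.001),80,0))
```

```text
9.1667 [ 0.43143933 -0.3185587   0.06568554] 0.6992738105007252
w [(array([255., 174.]), [array([ 434.9, -295.5]), array([39.1, 44.7]), np.float64(80.2)]), (array([191.,   9.]), [array([ 414.1, -195.5]), array([11.4, 45.2]), np.float64(80.2)])]
[0.0004, 0.0012, 0.0652, 0.0005, 0.0004, 0.0029]
```

View pics/j.png

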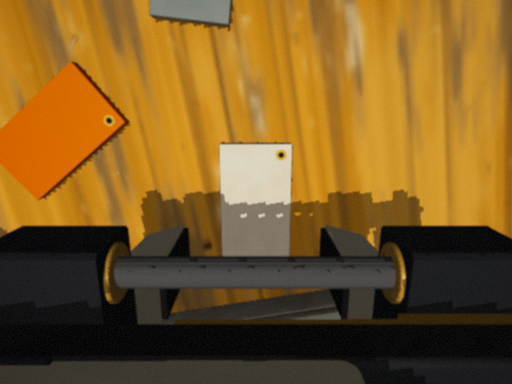

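White is aligned and centred between the fingers (255,174). Orange is clear at (62,130). I'll descend and grip.

Emit:
jog_arm(motion=[[[0, 0, 0.035, 0, 0, 0, -0.4], [0, 0, 0.058, 0, 0, 0, -0.4], [0, 0, 0.064, 0, 0, 0, -0.4], [0, 0, 0.0645, 0, 0, 0, -0.4], [0, 0, 0.0645, 0, 0, 0, 0.5], [0, 0, 0.0645, 0, 0, 0, 0.5], [0, 0, 0.0645, 0, 0, 0, 0.5], [0, 0, 0.0645, 0, 0, 0, 0.5], [0, 0, 0.0645, 0, 0, 0, 0.5]]], force=20)

```text
clock: 9.97
position: [0.4312, -0.3203, 0.0017]
ee_rot: [2.404, 2.02, -0.0]
force: [-0.0, 1.2, 8.3]
width: 0.497
gripper_force: 20.0
```

Run:
```python
from h import *
s=observe();print(s['position'],s['width'],s['force'])
P=place((.5245,.0772,.0244),(.0034,0,-.003));print(P,goto(P+[0,0,.06],91.3,8.6))
```

```text
[ 0.43116407 -0.32030474  0.00172063] 0.49701953597126386 [-1.59725733e-04  1.17848199e+00  8.33349960e+00]
[0.52456609 0.07428758 0.02092531] [0.4047, 0.024, -0.0796, 0.0154, 0.1508, -0.1956]
```

Emit:
jog_arm(motion=[[[0, 0, -0.04, 0, 0, 0, 0.5], [0, 0, -0.08, 0, 0, 0, 0.5], [0.03, 0.002, -0.11, 0, 0, -0.02, 0.5], [0.07, 0.004, -0.12, 0, 0, -0.05, 0.5], [0.11, 0.007, -0.12, 0, 0, -0.08, 0.5], [0.15, 0.01, -0.12, 0, 0, -0.1, 0.5], [0.19, 0.012, -0.12, 0, 0, -0.13, 0.5], [0.23, 0.014, -0.12, 0, 0, -0.15, 0.5], [0.27, 0.016, -0.12, 0, 0, -0.17, 0.5], [0.31, 0.019, -0.12, 0, 0, -0.195, 0.5]]])

```text
clock: 10.8
position: [0.5027, -0.0161, 0.1211]
ee_rot: [2.196, 2.246, -0.001]
force: [1.7, -0.4, -1.0]
width: 0.501
gripper_force: 20.0
```

Emit:
jog_arm(motion=[[[0.03, 0, 0, 0, 0, 0, 0.5], [0.06, 0, 0, 0, 0.05, 0, 0.5], [0.085, 0, 0, 0, 0.1, 0, 0.5], [0.095, 0, 0.02, 0, 0.15, 0, 0.5], [0.095, 0, 0.04, 0, 0.15, 0, 0.5], [0.095, 0, 0.04, 0, 0.15, 0, 0.5], [0.095, 0, 0.04, 0, 0.15, 0, 0.5]]])

```text
clock: 11.38
position: [0.4999, 0.0768, 0.0803]
ee_rot: [-2.119, -2.165, -0.155]
force: [-0.0, -0.5, -0.1]
width: 0.5
gripper_force: 20.0
```

```bash
cat > w.py <<'E'
from h import *
P=place((.5245,.0772,.0244),(.0045,0,-.0024))
s=observe();cp=camera_params("wrist");im=get_image("wrist")
print(s['clock'],s['position'],s['width'],P,goto(P,91.3,8.6))
m=im.copy();m[:100]=0
z=s['position'][2]+.009
print("w",[r for r in rects(im,(0,0,110),(180,45,255),z,cp,3)])
print("g",rects(im,(60,80,40),(90,255,220),.026,cp,1),"b",rects(im,(100,100,60),(120,255,255),.022,cp,1),"rib",rects(im,(0,80,30),(12,255,150),.014,cp,2))
save("k.png",im)
E
python3 w.py
```

```text
11.3833 [0.49987557 0.07679902 0.08028227] 0.49959791383180485 [0.5245928  0.07311053 0.02135408] [-0.0133, 0.0239, 0.0584, -0.0009, 0.0006, -0.0011]
w [(array([253., 199.]), [array([497.8,  99.4]), array([47., 41.]), np.float64(1.2)])]
g [(array([298., 131.]), [array([521.5, 131.4]), array([46.3, 79.7]), np.float64(1.2)])] b [(array([292.,  37.]), [array([519.9, 195. ]), array([45.8, 44.5]), np.float64(1.2)])] rib []
```

View pics/k.png

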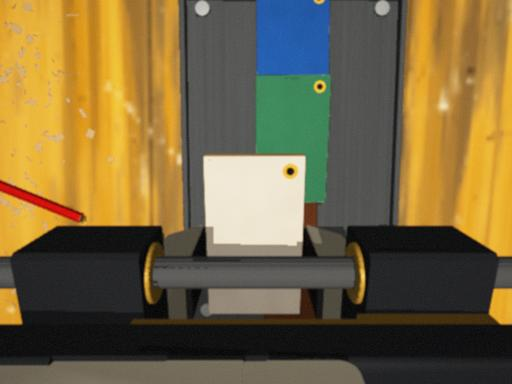

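White is in hand at (253,199), level along its tilt axis and 24 mm short in x. I'll shift it and lower to just above the row.

Emit:
jog_arm(motion=[[[0, 0.0234, 0, 0, 0, 0, 0.5], [0, 0.0234, 0.01, 0, 0, 0, 0.5], [-0.005, 0.0234, 0.03, 0, 0, 0, 0.5], [-0.01, 0.0234, 0.045, 0, 0, 0, 0.5], [-0.0125, 0.0234, 0.05, 0, 0, 0, 0.5], [-0.0125, 0.0234, 0.05, 0, 0, 0, 0.5], [-0.0125, 0.0234, 0.05, 0, 0, 0, 0.5], [-0.0125, 0.0234, 0.05, 0, 0, 0, 0.5]]])

```text
clock: 12.1
position: [0.525, 0.0731, 0.0305]
ee_rot: [-2.12, -2.166, -0.16]
force: [-0.0, 0.1, -0.5]
width: 0.499
gripper_force: 20.0
```

```bash
python3 w.py
```

```text
12.1 [0.52497322 0.0730659  0.03047789] 0.4988898238403556 [0.5245928  0.07311053 0.02135408] [-0.0013, -0.0004, 0.009, 0.0013, 0.0002, -0.0008]
w [(array([254., 199.]), [array([523.4,  95.2]), array([47.6, 42.8]), np.float64(2.3)])]
g [(array([251.,  95.]), [array([520.3, 145.3]), array([47.5, 53.6]), np.float64(1.2)])] b [(array([252.,  19.]), [array([520. , 182.7]), array([45.4, 17.6]), np.float64(1.3)])] rib []
```

Emit:
jog_arm(motion=[[[-0.0007, -0.001, 0.004, 0, 0, 0, 0.5], [-0.0013, -0.001, 0.007, 0, 0, 0, 0.5], [-0.0013, -0.001, 0.0085, 0, 0, 0, 0.5], [-0.0013, -0.001, 0.0085, 0, 0, 0, 0.5]]])

```text
clock: 12.48
position: [0.523, 0.0725, 0.0207]
ee_rot: [-2.119, -2.166, -0.157]
force: [-1.0, -1.0, 3.7]
width: 0.496
gripper_force: 20.0
```

Light contact of 4 N. Release and retreat.

Emit:
jog_arm(motion=[[[0, 0, -0.0003, 0, 0, 0, 0.5], [0, 0, -0.0003, 0, 0, 0, -0.2], [0, 0, -0.0003, 0, 0, 0, -0.5], [0, 0, -0.0003, 0, 0, 0, -0.5], [0, 0, -0.0003, 0, 0, 0, -0.5]]])

```text
clock: 12.9
position: [0.5231, 0.0727, 0.0209]
ee_rot: [-2.119, -2.165, -0.158]
force: [0.2, -0.6, 0.2]
width: 0.723
gripper_force: 0.0
```

Emit:
jog_arm(motion=[[[0, 0, -0.02, 0, 0, 0, -0.5], [0, 0, -0.05, 0, 0, 0, -0.5], [-0.03, 0, -0.09, 0, 0, 0, -0.5], [-0.06, 0, -0.13, 0, 0, 0, -0.5], [-0.08, 0, -0.17, 0, 0, 0, -0.5], [-0.08, 0, -0.2, 0, 0, 0, -0.5], [-0.08, 0, -0.21, 0, 0, 0, -0.5], [-0.08, 0, -0.21, 0, 0, 0, -0.5]]])

```text
clock: 13.57
position: [0.528, -0.0396, 0.2208]
ee_rot: [-2.126, -2.167, -0.164]
force: [1.3, 0.5, 0.3]
width: 0.751
gripper_force: 0.0
```

```bash
python3 w.py
python3 - <<'E'
from h import *
cp=camera_params("wrist");im=get_image("wrist")
m=cv2.inRange(cv2.cvtColor(im,cv2.COLOR_RGB2HSV),(0,0,150),(180,45,255))
print(rects(im,(0,0,150),(180,45,255),.027,cp,2))
sd=get_image("side")
a=cv2.resize(im,(400,300));b=cv2.resize(sd[195:285,180:280],(333,300),interpolation=cv2.INTER_CUBIC)
save("l.png",np.hstack([a,b]))
E
```

```text
13.5667 [ 0.52804397 -0.03961488  0.22075251] 0.7510707602706588 [0.5245928  0.07311053 0.02135408] [0.0813, -0.0007, 0.2115, 0.0035, 0.0014, -0.0024]
w [(array([249.,  83.]), [array([523.4,  35.9]), array([20.7, 35.6]), np.float64(1.4)])]
g [(array([250.,  20.]), [array([520.5, 139.2]), array([46.2, 39.2]), np.float64(1.2)])] b [] rib [(array([297., 303.]), [array([ 578. , -160.4]), array([52.6, 36.5]), np.float64(0.9)]), (array([252., 144.]), [array([524.7,  16.7]), array([36.3, 41.5]), np.float64(1.1)])]
[(array([252.,  83.]), [array([521.2,  77.5]), array([45.8, 80.7]), np.float64(1.2)])]
```

View pics/l.png

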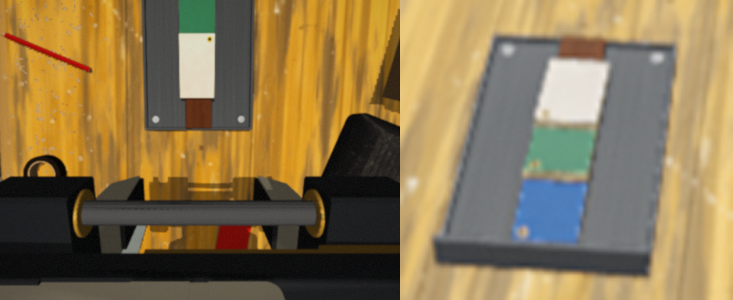

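All three are in line with even overlaps. I'll measure the centring on the rib numerically before handing in.

Run:
```python
from h import *
cp=camera_params("wrist");im=get_image("wrist");h=cv2.cvtColor(im,cv2.COLOR_RGB2HSV)
def span(m,r):
    c=np.flatnonzero(m[r,180:320])+180;return (c.min(),c.max()) if len(c) else None
rib=cv2.inRange(h,(0,80,30),(12,255,150));w=cv2.inRange(h,(0,0,170),(180,45,255));g=cv2.inRange(h,(60,80,40),(90,255,220))
def X(c,r,z):return ray(0,(c,r),z,cp)[:2]*1000
for n,m,z,rows in(("rib",rib,.014,(135,145,155)),("w",w,.022,(60,80,100,115,120)),("g",g,.028,(8,20,32))):
  for r in rows:
    s=span(m,r)
    if s: print(n,r,s,X(s[0]-.5,r,z).round(1),X(s[1]+.5,r,z).round(1),((X(s[0]-.5,r,z)+X(s[1]+.5,r,z))/2).round(1))
t=get_image("top");ct=camera_params("top");ht=cv2.cvtColor(t,cv2.COLOR_RGB2HSV)
for n,lo,hi,z in(("b",(100,100,60),(120,255,255),.022),("g",(60,80,40),(90,255,220),.028),("w",(0,0,190),(180,45,255),.028)):
  q=t.copy();q[:, :155]=0;q[:,245:]=0;q[:160]=0;q[212:]=0;print(n,rects(q,lo,hi,z,ct,1,50))
```

```text
rib 135 (np.int64(240), np.int64(273)) [506.6  28.7] [542.5  29.5] [524.5  29.1]
rib 145 (np.int64(240), np.int64(273)) [506.7  18.2] [542.8  19. ] [524.8  18.6]
rib 155 (np.int64(240), np.int64(273)) [506.9   7.7] [543.1   8.5] [525.    8.1]
w 60 (np.int64(233), np.int64(277)) [498.5 103. ] [544.1 104. ] [521.3 103.5]
w 80 (np.int64(233), np.int64(277)) [498.8  83.3] [544.6  84.3] [521.7  83.8]
w 100 (np.int64(233), np.int64(277)) [499.1  63.4] [545.2  64.4] [522.2  63.9]
w 115 (np.int64(234), np.int64(276)) [500.4  48.4] [544.6  49.3] [522.5  48.8]
w 120 (np.int64(233), np.int64(276)) [499.4  43.3] [544.8  44.3] [522.1  43.8]
g 8 (np.int64(232), np.int64(278)) [497.2 150.6] [543.3 151.6] [520.2 151.1]
g 20 (np.int64(232), np.int64(278)) [497.4 139.4] [543.6 140.3] [520.5 139.9]
g 32 (np.int64(232), np.int64(278)) [497.5 128.1] [543.9 129. ] [520.7 128.6]
b [(array([169., 186.]), [array([520.2, 199.9]), array([47.2, 53.6]), np.float64(0.5)])]
g [(array([189., 185.]), [array([521.9, 144.5]), array([51.2, 43.3]), np.float64(87.0)])]
w [(array([213., 183.]), [array([522.3,  76.3]), array([80.7, 46.7]), np.float64(88.5)])]
```

Green and white are about 1.5 mm off the rib line. They lie parallel to it, each overlapping by about 26 mm, so I'm handing in.

```bash
python3 -c "
from cell import *
print(sign_off())"
```

```text
the job is handed in; nothing more can be done
None
```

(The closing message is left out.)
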